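# Fill the parts cassette, then pinch it out of its bench dock and hold it

### The arm

A 6-joint arm with a two-finger parallel gripper is mounted at the origin on the work surface. World frame = base frame: x ahead of the robot, y to its left, z up, the work surface at z = 0. Lengths are in m, angles in degrees, forces in N, time in s.
With the tool pointing down it reaches from about 0.275 to 1 m from the base axis. Payload 8.4 kg.
Tool frame: the origin (TCP) lies between the finger pads; the fingertips stand 17 mm ahead of it and the grasp point (between the pads) lies 2 mm behind it; z points along the fingers, y is the line along which they close (so a half turn about z gives the same grasp; the last joint's range is limited). The gripper opens to 85 mm and grips with 20 to 120 N. Pads are 22 mm wide; open, the fingers measure 114 mm over their backs; the gripper's body (76 mm by 85 mm) begins 54 mm behind the grasp point. The pads swing forward as they close: fully open they stand 13 mm farther back than shut.
Start: joints at [-0.138, 20.225, 93.587, -0, 66.188, -0.138], TCP at [0.625, -0, 0.248] pointing down, gripper open.
Joint ranges: [-150.9, 150.9], [-52.94, 120.26], [3.33, 152.33], [-74.26, 254.26], [0, 154.13], [-172.89, 172.89]. Speed limits (degrees/s): [127.2, 127.2, 159.86, 180, 180, 180].

### API

Orientations are given as a 3x3 rotation matrix whose columns are the frame's x, y, z axes.
In Python, from cell import arm gives the robot as it stands.
- The arm moves only by the tool drive_tool, never from a script. Its argument "rows" is a list that holds one entry, the list of rows, each a list of 7 numbers: the turn, a rotation vector about the tool's x, y, z in degrees, then the shift along the tool's x, y, z in m, then the opening in per cent of the stroke, from 0 (shut) to 100 (fully open). In form: [[[ax, ay, az, tx, ty, tz, jaw], ...]]. A call has 1 to 12 rows; each row is the pose to reach, as a shift and turn from the pose commanded when the call began, along the tool's axes at that moment; what a row does not reach only later rows make up. A row lasts 1/8 s, in which the tool goes at most 62.5 mm and 10.7 degrees, less where a joint would pass 70% of its speed; a pose out of reach is approached as far as the arm can. A call with a gripper value outside its range is refused whole. The fingers move at their own pace and stop on an object; the grip force is fixed at half the most. Time passes only in rows, so rows that repeat a pose let the fingers close. It gives the time, the measured TCP pose, the force, the opening and the grip force at its end, in the units of the state.
- arm.observe(): the state, without advancing time (a new reading comes with each control period).
- arm.get_image(name): name is "scene" or "side" or "wrist"; returns the picture (420x560x3 uint8, red, green, blue); there is no depth.
- arm.camera_info(name): a dict with "camera_matrix" (3x3 intrinsics, pixels), "view" (4x4, takes a point from world to camera coordinates). Camera axes: x right, y up, looking along -z (the intrinsics and any distortion apply to the point x, -y, -z); pixel columns grow to the right and rows downward; lengths in m; the calibration is good to about 2 mm. A picture is of the moment at which its call begins: read the wrist's pose just before it. camera_info takes no time and is no camera call; for the wrist camera it gives the pose at the moment of the call.
- arm.finish_job(): hands the job in; it is judged then, once.
The state is a dict: "t": time; "qpos": joint angles; "joint_velocities": joint speeds; "joint_efforts": joint torques, N m; "ee_pos": TCP position; "eef_rot": TCP orientation; "wrist_force": force on the tool from outside, world axes, zero at the start; "ft_torque": the same for the moment, N m; "width": finger opening in m; "finger_force": force on a finger pad.
Only numpy, scipy, OpenCV 4.12 (cv2) and the standard library are available. Lean on these libraries where they do the work, as an engineer would, in place of code of your own. Each camera call takes 0.05 s, during which the arm holds its last target. There are 200 camera calls.

### The job

Finish filling the small black parts cassette that is latched in the metal dock: stand the tall black capacitor and the white relay upright in its two empty end compartments, one in each, setting them down rather than dropping them. Then pinch the cassette's two blue side catches together to unlatch it and lift it straight up, level and with all three parts in it, until it is at least 10 cm above the bench, and finish there while still holding it by the pinched catches. Leave the other things on the bench where they are.

Things in the scene. Friction and masses are not known exactly. Their poses are not given: they have to be found in the camera images.
- dock: Bench dock, fixed: aluminium base plate 176 x 124 x 8 mm with end stops, low guides and two steel keeper cheeks (tops 28 mm above the bench). Origin: centre of its underside, on the bench; x along its length. The cassette stands on the plate, centred, axes parallel to the dock's, with 0.8 mm play each way.
- cassette: Black open parts cassette, 138 mm long (its x), 48 mm wide (its y), walls 3 mm thick, 30 mm high overall, floor 4 mm. Two cross walls of full height make a row of three 42 x 42 mm compartments, 26 mm deep, at x = -45, 0, +45 mm; the end ones are empty. Origin: centre of its underside; z up. 0.22 kg empty. Its hooks hold it down in the dock until both catches are pinched in.
- transformer: Small transformer with yellow tape and a black core, 36 x 36 x 46 mm, 0.14 kg, standing in the middle compartment of the cassette (its top is 50 mm above the cassette's underside). It stays there. Origin: centre of its underside.
- capacitor: Tall black can capacitor with a silver stripe and silver top, upright cylinder 35 mm in diameter and 60 mm high, about 0.075 kg, standing on the bench. Origin: centre of its underside; z up.
- relay: White plug-in relay with a black base, block 35 x 35 mm (its x and y) and 55 mm high, about 0.085 kg, standing on the bench at any small yaw. Origin: centre of its underside; z up.
- pocket_front (a point): Centre of the inner floor of the empty end compartment at the cassette's -x end (4 mm above the cassette's underside); moves with the cassette.
- pocket_back (a point): Centre of the inner floor of the empty end compartment at the cassette's +x end (4 mm above the cassette's underside); moves with the cassette.
- catch_left (a joint): How far the blue catch on the cassette's +y side is pinched in, m: 0 at rest, 0.006 at its stop. It slides straight in towards the cassette against a spring (3.6 N at rest, 7.2 N at the stop); its hook leaves the dock's keeper at about 0.004.
- catch_right (a joint): How far the blue catch on the cassette's -y side is pinched in, m: 0 at rest, 0.006 at its stop; same spring and hook as the other.
- catch_left_pad (a point): Centre of the outer face of the left catch's thumb pad, 34 mm to the +y side of the cassette's centre line and 45 mm above its underside. The flat pad is 26 mm long (along the cassette's x) and 22 mm high, midway along the cassette; at rest the two pads' outer faces are 68 mm apart, pinched home 56 mm.
- catch_right_pad (a point): Centre of the outer face of the right catch's thumb pad, 34 mm to the -y side of the cassette's centre line and 45 mm above its underside; same size as the left one.
- spare_capacitor: Shorter blue capacitor, diameter 30 mm, 45 mm high, standing on the bench; not wanted. Origin: centre of its underside.
- label_roll: White roll of labels lying flat, diameter 72 mm, 32 mm high; bystander. Origin: centre of its underside.
- screwdriver: Screwdriver lying at the near left; bystander. Origin near its middle.
- brush: Cleaning brush lying at the near right; bystander. Origin near its middle.
- bottle: White bottle with a red cap, diameter 56 mm, 120 mm high, at the far left; bystander. Origin: centre of its underside.
- panel_stack: Stack of cream board panels lying flat, 120 x 170 x 6 mm, at the right; bystander. Origin: centre of its underside.
Not all that is in view belongs to the job. Leave any pink look-alike of the cassette alone.

How it is judged:
By the outcome, as a careful person would: the job done as asked, in the order asked, and still so for the second after the job is handed in, while the arm keeps its last pose, push and grip.
It also fails if it takes over 64 s, if anything falls off the work surface, if the arm or the gripper's body presses on something with over 40 N, if the wrist force passes 120 N, or if a joint passes its speed limit or range.

## Working session

There is one attempt and no reset: what is moved stays moved. The work goes in short steps, Python scripts to look and compute and a tool call to move; the robot and the scene stay as the last step left them, time stands still between calls to the robot, and variables do not carry over. Pictures are saved under pics/ and viewed, at most 10 in all, crops included, and the job is handed in when it is done.

Besides the shell and the picture viewer there is one more tool, called after "Request:" in YAML: its name, and indented under it one key for each argument. drive_tool: Moves the arm, as the interface text tells. Its arguments: {"type":"object","properties":{"rows":{"type":"array"}},"required":["rows"]}

```bash
mkdir -p pics
cat > h.py <<'E'
import numpy as np, cv2
from cell import arm
def snap(name,fn,crop=None,scale=1):
    im=arm.get_image(name)[:,:,::-1]
    if crop: x0,y0,x1,y1=crop; im=im[y0:y1,x0:x1]
    cv2.imwrite('pics/'+fn,cv2.resize(im,None,fx=scale,fy=scale,interpolation=cv2.INTER_CUBIC))
def ray(ci,u,v):
    K=np.array(ci['camera_matrix']);V=np.array(ci['view'])
    n=cv2.undistortPoints(np.array([[[u,v]]],float),K,np.array(ci.get('distortion',np.zeros(5)),float)).ravel()
    d=V[:3,:3].T@np.array([n[0],-n[1],-1]); o=-V[:3,:3].T@V[:3,3]
    return o,d
def at(ci,u,v,z):
    o,d=ray(ci,u,v); return o+d*(z-o[2])/d[2]
def proj(ci,p):
    V=np.array(ci['view']);c=V[:3,:3]@np.array(p)+V[:3,3]
    q=np.array(ci['camera_matrix'])@np.array([c[0],-c[1],-c[2]]);return (q[:2]/q[2]).round(1)
E
python3 - <<'E'
from h import *
s=arm.observe();print(s)
for n in('scene','side','wrist'):
    print(n,arm.camera_info(n))
snap('scene','a.png',None,1.42);snap('wrist','b.png',None,1.42)
E
```

```text
{'t': 0.0, 'qpos': array([-1.35822594e-01,  2.02633666e+01,  9.36294335e+01, -1.30567985e-03,
        6.61899726e+01, -1.37477699e-01]), 'joint_velocities': array([-0.0619416 ,  0.08182809,  0.01941168, -0.05164677, -0.07430544,
        0.00783074]), 'joint_efforts': array([-2.03471049e-03, -6.05236173e+01, -3.42063046e+01, -2.62302356e-04,
        9.48130677e-03,  3.61521288e-06]), 'ee_pos': array([6.24531526e-01, 1.27268169e-05, 2.47549421e-01]), 'eef_rot': array([[-3.81144319e-05,  9.99998956e-01, -1.44470153e-03],
       [ 9.99999999e-01,  3.80892989e-05, -1.74241812e-05],
       [-1.73691354e-05, -1.44470219e-03, -9.99998956e-01]]), 'wrist_force': array([ 0.36502599, -0.2098926 , -0.38485747]), 'ft_torque': array([-0.02446498,  0.03751668, -0.0236978 ]), 'finger_force': 0.0, 'width': 0.08549937895740778}
scene {'camera_matrix': array([[487.82854557,   0.        , 276.57834244],
       [  0.        , 487.82854557, 212.87412625],
       [  0.        ,   0.        ,   1.        ]]), 'view': array([[-0.37364008,  0.92749795,  0.01185943,  0.18695432],
       [-0.78286009, -0.3221791
[... 414 characters left out ...]
854522, -0.71175336,  0.6923541 , -0.1100571 ],
       [-0.12930894,  0.68026701,  0.72146794, -1.07657961],
       [ 0.        ,  0.        ,  0.        ,  1.        ]])}
wrist {'camera_matrix': array([[303.35966825,   0.        , 280.38978634],
       [  0.        , 303.35966825, 214.67303478],
       [  0.        ,   0.        ,   1.        ]]), 'view': array([[ 9.99997970e-01, -4.42946547e-05, -2.01441445e-03,
        -6.24053395e-01],
       [-5.74524507e-04,  9.51986582e-01, -3.06139214e-01,
         4.01125763e-02],
       [ 1.93125586e-03,  3.06139750e-01,  9.51984624e-01,
        -3.80569515e-01],
       [ 0.00000000e+00,  0.00000000e+00,  0.00000000e+00,
         1.00000000e+00]])}
```

View pics/a.png

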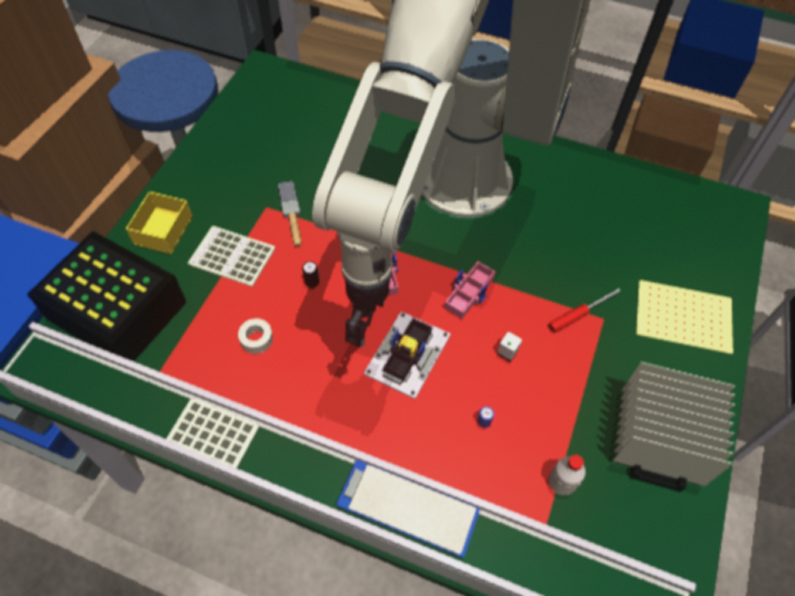

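View pics/b.png

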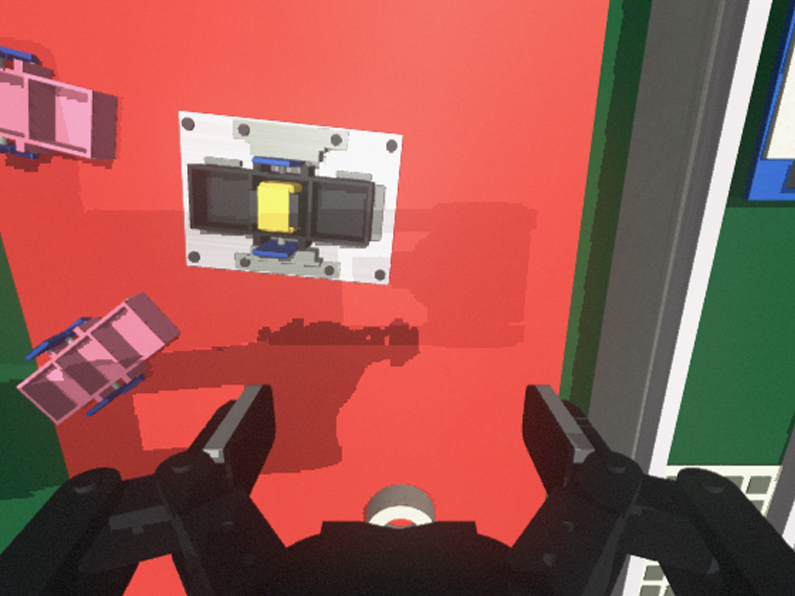

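Picture a (scene) and b (wrist) show these candidates:
- **Cassette:** the black one in the dock at a(407,350) / b(282,206). The pink look-alikes are at a(470,288) and a(393,270).
- **Capacitor:** the black one with the silver top at a(310,273). The blue one at a(485,416) is the spare.
- **Relay:** the white block at a(510,346). The roll at a(255,335) and the bottle at a(567,475) are bystanders.

I choose the black cassette, the black capacitor and the white block, and check the choice in a close crop.

Run:
```python
from h import *
c=arm.camera_info('scene');w=arm.camera_info('wrist');S=1.42
print('cap',at(c,310/S,266/S,.06),'rel',at(c,511/S,340/S,.055))
P=[at(w,u/S,v/S,.008) for u,v in((179,112),(403,135),(387,284),(187,266))]
for p in P: print(p)
m=sum(P)/4;a=P[1]-P[0]+P[2]-P[3];print(m,np.degrees(np.arctan2(a[1],a[0])))
im=arm.get_image('scene')[:,:,::-1]
o=[cv2.resize(im[y-35:y+35,x-45:x+45],None,fx=4.3,fy=4.3,interpolation=cv2.INTER_CUBIC) for x,y in((218,190),(358,242))]
cv2.imwrite('pics/c.png',np.hstack(o))
```

```text
cap [ 0.43866929 -0.22799063  0.06      ] rel [0.44660058 0.25024516 0.055     ]
[0.45331497 0.11860528 0.008     ]
[0.62799325 0.1018612  0.008     ]
[ 0.61436919 -0.020013    0.008     ]
[ 0.4411436  -0.00395552  0.008     ]
[0.53420525 0.04912449 0.008     ] -5.386119141308893
```

View pics/c.png

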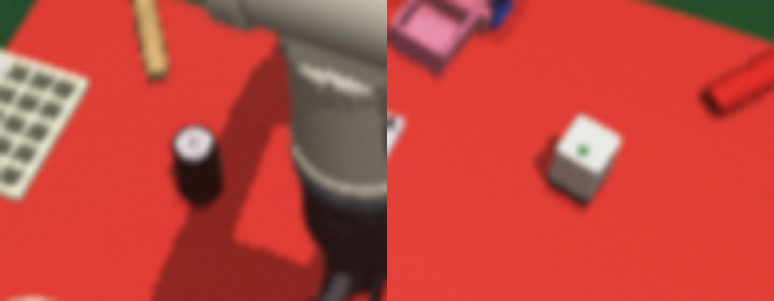

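Picture c confirms it: the left crop shows a black can with a silver top, the right crop a white block with a black base. I go above the capacitor, turning the tool so it closes along the cassette's y.

Request:
drive_tool:
  rows:
    - [[0, 0, 10, -0.05, -0.04, 0.0, 100], [0, 0, 20, -0.1, -0.08, 0.02, 100], [0, 0, 30, -0.15, -0.12, 0.04, 100], [0, 0, 40, -0.19, -0.15, 0.05, 100], [0, 0, 50, -0.228, -0.186, 0.068, 100], [0, 0, 60, -0.228, -0.186, 0.068, 100], [0, 0, 70, -0.228, -0.186, 0.068, 100], [0, 0, 80, -0.228, -0.186, 0.068, 100], [0, 0, 90, -0.228, -0.186, 0.068, 100], [0, 0, 95.4, -0.228, -0.186, 0.068, 100], [0, 0, 95.4, -0.228, -0.186, 0.068, 100]]

```text
t: 1.52
ee_pos: [0.4389, -0.228, 0.1802]
eef_rot: [[0.996, -0.093, -0.0], [-0.093, -0.996, 0.0], [-0.0, -0.0, -1.0]]
wrist_force: [0.7, 0.2, 0.1]
width: 0.0857
finger_force: 0.0
```

Run:
```python
from h import *
s=arm.observe();print(s['t'],s['ee_pos'],s['eef_rot'].round(3).tolist(),s['qpos'].round(1))
w=arm.camera_info('wrist');snap('wrist','d.png',None,1.42)
np.save('w.npy',w,allow_pickle=True)
print(proj(w,[.4387,-.228,.06])*1.42)
```

```text
1.525 [ 0.4388933  -0.2279639   0.18016743] [[0.996, -0.093, -0.0], [-0.093, -0.996, 0.0], [-0.0, -0.0, -1.0]] [-27.6  13.4 113.   -0.   53.6  67.7]
[398.026 303.88 ]
```

View pics/d.png

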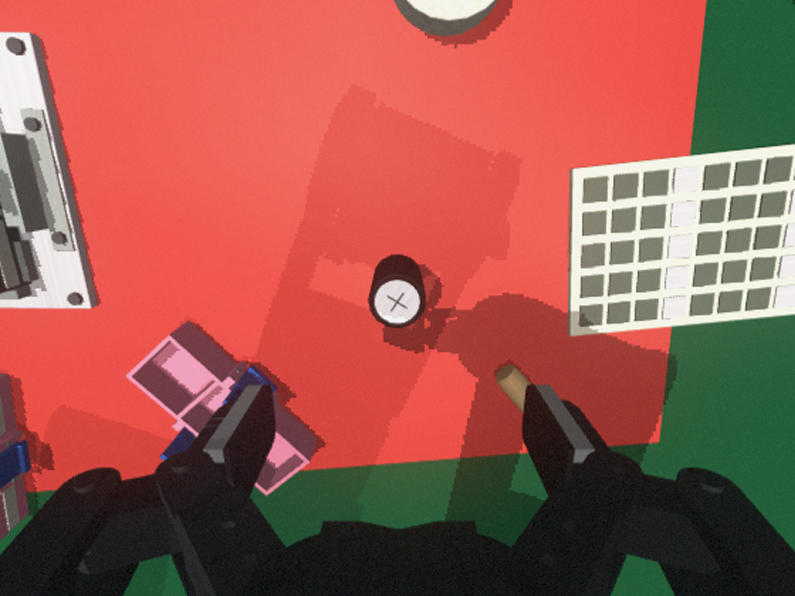

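The capacitor's top is at (397,302), against a predicted (398,304), so it is centred to about 1 mm. The brush and the pink cassette are clear of the fingers. I descend and grip.

Request:
drive_tool:
  rows:
    - [[0, 0, 0, 0, 0, 0.05, 100], [0, 0, 0, 0, 0, 0.09, 100], [0, 0, 0, 0, 0, 0.12, 100], [0, 0, 0, 0, 0, 0.134, 100], [0, 0, 0, 0, 0, 0.134, 100], [0, 0, 0, 0, 0, 0.134, 0], [0, 0, 0, 0, 0, 0.134, 0], [0, 0, 0, 0, 0, 0.134, 0], [0, 0, 0, 0, 0, 0.134, 0], [0, 0, 0, 0, 0, 0.134, 0], [0, 0, 0, 0, 0, 0.134, 0], [0, 0, 0, 0, 0, 0.134, 0]]

```text
t: 3.08
ee_pos: [0.4395, -0.2282, 0.0473]
eef_rot: [[0.996, -0.094, 0.001], [-0.094, -0.996, -0.001], [0.001, 0.001, -1.0]]
wrist_force: [-0.9, 0.9, 8.7]
width: 0.0338
finger_force: 58.9
```

Request:
drive_tool:
  rows:
    - [[0, 0, 0, 0, 0, -0.05, 0], [0, 0, 0, 0, 0, -0.1, 0], [0, 0, 0, 0.005, -0.05, -0.114, 0], [0, 0, 0, 0.01, -0.11, -0.114, 0], [0, 0, 0, 0.015, -0.17, -0.114, 0], [0, 0, 0, 0.02, -0.22, -0.114, 0], [0, 0, 0, 0.024, -0.265, -0.114, 0], [0, 0, 0, 0.024, -0.285, -0.114, 0], [0, 0, 0, 0.024, -0.285, -0.114, 0], [0, 0, 0, 0.024, -0.285, -0.114, 0]]

```text
t: 4.32
ee_pos: [0.4895, 0.053, 0.1604]
eef_rot: [[0.996, -0.094, -0.0], [-0.094, -0.996, -0.0], [-0.0, 0.0, -1.0]]
wrist_force: [0.1, -1.1, -0.1]
width: 0.0334
finger_force: 60.1
```

Run:
```python
from h import *
s=arm.observe();print(s['t'],s['ee_pos'],s['width'],s['finger_force'])
w=arm.camera_info('wrist');snap('wrist','e.png',None,1.42)
import pickle;pickle.dump(w,open('w.pkl','wb'))
c=np.array([.5342,.0491]);th=np.radians(-5.39);X=np.array([np.cos(th),np.sin(th)]);Y=np.array([-X[1],X[0]])
for sx,sy in((-1,-1),(-1,1),(1,-1),(1,1)):
    print(sx,sy,proj(w,[*(c+.069*sx*X+.024*sy*Y),.038])*1.42)
```

```text
4.325 [0.48948091 0.05298161 0.16035285] 0.03338339621739718 60.13535141944885
-1 -1 [435.94  339.522]
-1 1 [358.692 339.522]
1 -1 [443.04   94.998]
1 1 [351.308  94.998]
```

View pics/e.png

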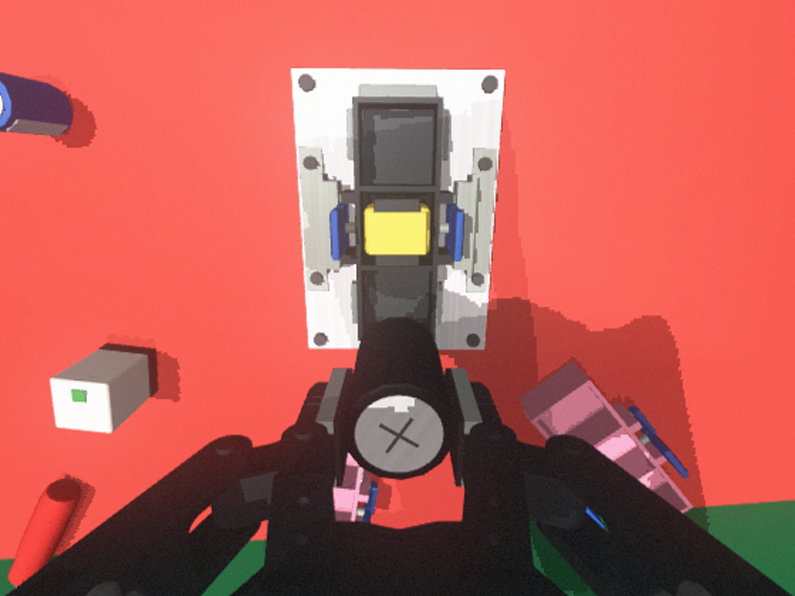

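The cassette's far top corners are at (354,97) and (442,97), against a predicted 351..443 on row 95. The held can's top is at (399,435). I check the offsets.

Run:
```python
from h import *
import pickle;w=pickle.load(open('w.pkl','rb'));S=1.42
c=np.array([.5342,.0491]);th=np.radians(-5.39);X=np.array([np.cos(th),np.sin(th)]);Y=np.array([-X[1],X[0]])
def loc(u,v,z): p=at(w,u/S,v/S,z)[:2]-c; return [round(float(q)*1e3,1) for q in (p@X,p@Y)]
print('far corners',loc(354,97,.038),loc(442,97,.038),'walls far/near edge',loc(397,186,.038),loc(397,267,.038))
print('dock corners',[loc(*q,.008) for q in((291,69),(505,70),(484,349),(308,349))])
print('cap top',loc(399,435,.174),'tcp',[(np.array([.48948,.05298])-c)@X,(np.array([.48948,.05298])-c)@Y])
# relay: white top corners
R=[at(w,u/S,v/S,.055) for u,v in((50,379),(111,382),(112,432),(56,427))]
for r in R: print(r)
m=sum(R)/4;a=R[1]-R[0]+R[2]-R[3];print(m,'tool y edge angle',np.degrees(np.arctan2(a[1],a[0])))
```

```text
far corners [68.1, 22.6] [68.1, -23.5] walls far/near edge [23.1, 0.1] [-22.9, 0.2]
dock corners [[86.9, 61.3], [86.4, -62.1], [-88.6, -60.7], [-88.6, 62.8]]
cap top [-43.8, -0.9] tcp [np.float64(-0.044886730972660216), np.float64(-0.000337909141671132)]
[0.46664998 0.26388284 0.055     ]
[0.46128391 0.22817584 0.055     ]
[0.42725456 0.23793269 0.055     ]
[0.43403368 0.27151031 0.055     ]
[0.44730553 0.25037542 0.055     ] tool y edge angle -99.94260111078398
```

Request:
drive_tool:
  rows:
    - [[0, 0, 0, -0.0015, -0.0005, 0.03, 0], [0, 0, 0, -0.0015, -0.0005, 0.055, 0], [0, 0, 0, -0.0015, -0.0005, 0.075, 0], [0, 0, 0, -0.0015, -0.0005, 0.09, 0], [0, 0, 0, -0.0015, -0.0005, 0.096, 0], [0, 0, 0, -0.0015, -0.0005, 0.099, 0], [0, 0, 0, -0.0015, -0.0005, 0.1, 0], [0, 0, 0, -0.0015, -0.0005, 0.1005, 0], [0, 0, 0, -0.0015, -0.0005, 0.101, 0]]

```text
t: 5.5
ee_pos: [0.4885, 0.0542, 0.0596]
eef_rot: [[0.996, -0.094, 0.001], [-0.094, -0.996, 0.0], [0.001, -0.0, -1.0]]
wrist_force: [-0.3, 0.5, -0.8]
width: 0.0337
finger_force: 60.1
```

Request:
drive_tool:
  rows:
    - [[0, 0, 0, 0, 0, 0.0005, 0], [0, 0, 0, 0, 0, 0.001, 0], [0, 0, 0, 0, 0, 0.0015, 0], [0, 0, 0, 0, 0, 0.0015, 0]]

```text
t: 6.0
ee_pos: [0.4887, 0.0542, 0.0592]
eef_rot: [[0.996, -0.094, 0.001], [-0.094, -0.996, 0.0], [0.001, -0.0, -1.0]]
wrist_force: [-5.0, -0.1, 20.8]
width: 0.0334
finger_force: 62.5
```

Contact with the floor at 20 N. I ease off, open and lift.

Request:
drive_tool:
  rows:
    - [[0, 0, 0, 0, 0, -0.001, 0], [0, 0, 0, 0, 0, -0.001, 60], [0, 0, 0, 0, 0, -0.001, 60], [0, 0, 0, 0, 0, -0.001, 60], [0, 0, 0, 0, 0, -0.02, 60], [0, 0, 0, 0, 0, -0.06, 100], [0, 0, 0, 0, 0, -0.11, 100], [0, 0, 0, 0, 0, -0.11, 100]]

```text
t: 7.0
ee_pos: [0.4907, 0.0544, 0.1711]
eef_rot: [[0.996, -0.094, 0.007], [-0.094, -0.996, 0.001], [0.007, -0.001, -1.0]]
wrist_force: [-0.9, 0.2, 0.1]
width: 0.0854
finger_force: 0.0
```

Run:
```python
from h import *
s=arm.observe();print(s['t'],s['ee_pos'],s['eef_rot'].round(3).tolist())
snap('wrist','f.png',None,1.42)
R=s['eef_rot'];print('relay shift',R.T@(np.array([.4473,.2504,.17])-s['ee_pos']))
```

```text
7.0 [0.49066761 0.0543776  0.17112021] [[0.996, -0.094, 0.007], [-0.094, -0.996, 0.001], [0.007, -0.001, -1.0]]
relay shift [-0.06162684 -0.19107059  0.00097467]
```

View pics/f.png

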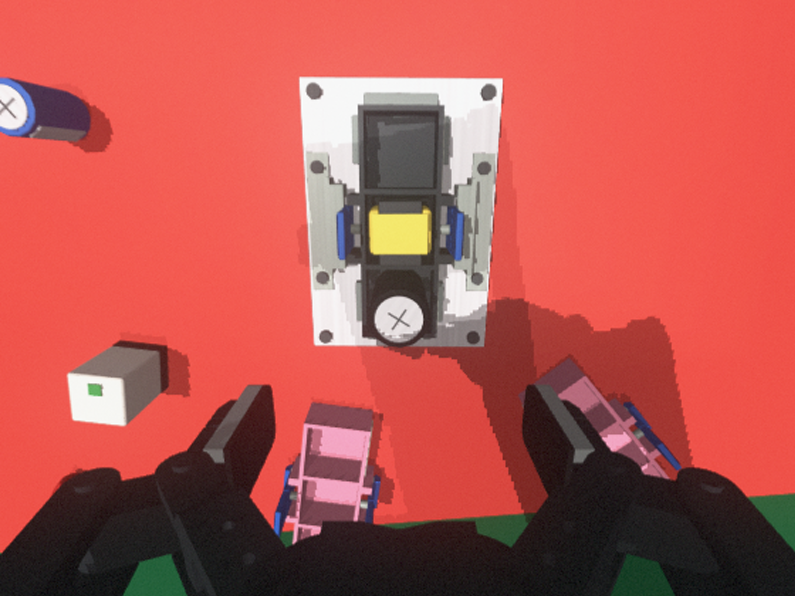

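The capacitor stands in the near pocket, its top at (400,318). Next I go above the relay.

Request:
drive_tool:
  rows:
    - [[0, 0, 0, -0.02, -0.05, 0, 100], [0, 0, 0, -0.04, -0.11, 0, 100], [0, 0, 0, -0.055, -0.16, 0, 100], [0, 0, 0, -0.0616, -0.191, 0, 100], [0, 0, 0, -0.0616, -0.191, 0, 100], [0, 0, 0, -0.0616, -0.191, 0, 100]]

```text
t: 7.8
ee_pos: [0.4442, 0.2492, 0.1666]
eef_rot: [[0.996, -0.094, -0.002], [-0.094, -0.996, -0.001], [-0.002, 0.002, -1.0]]
wrist_force: [-0.2, -0.8, 0.7]
width: 0.0854
finger_force: 0.0
```

Run:
```python
from h import *
import pickle
s=arm.observe();print(s['t'],s['ee_pos'],s['eef_rot'].round(3).tolist())
w=arm.camera_info('wrist');pickle.dump((w,s['eef_rot'],s['ee_pos']),open('w.pkl','wb'))
p=(proj(w,[*s['ee_pos'][:2],.055])).astype(int);print(p)
x0,y0=p[0]-65,p[1]-50;print(x0,y0)
snap('wrist','g.png',(x0,y0,x0+130,y0+100),6)
```

```text
7.8 [0.44418709 0.24921979 0.1665827 ] [[0.996, -0.094, -0.002], [-0.094, -0.996, -0.001], [-0.002, 0.002, -1.0]]
[280 216]
215 166
```

View pics/g.png

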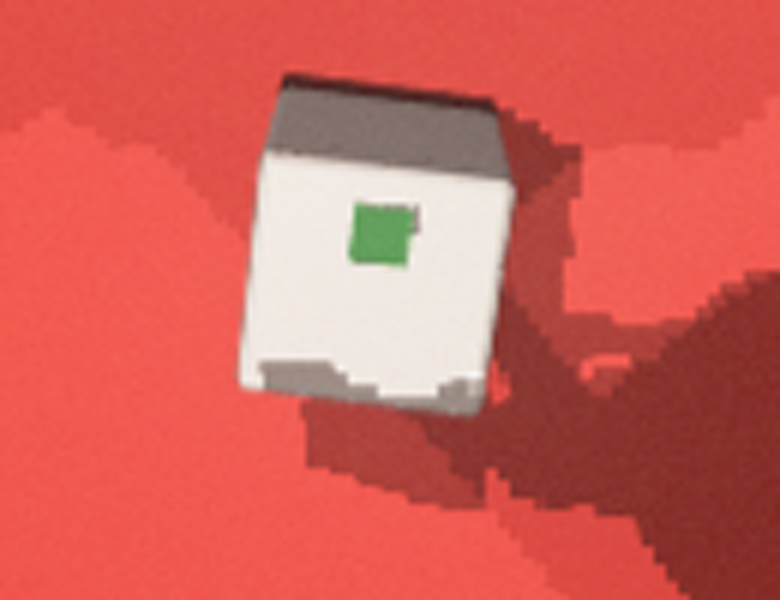

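The relay's top corners are at crop pixels (263,152), (513,183), (480,413) and (240,388).

Run:
```python
from h import *
import pickle
w,R,p=pickle.load(open('w.pkl','rb'))
P=[R.T@(at(w,215+u/6,166+v/6,.055)-p) for u,v in((263,152),(513,183),(480,413),(240,388))]
for q in P: print((q*1e3).round(1))
m=sum(P)/4;a=P[1]-P[0]+P[2]-P[3];b=P[0]-P[3]+P[1]-P[2];print(m,np.degrees(np.arctan2(-a[0],a[1])),np.degrees(np.arctan2(b[1],b[0])))
```

```text
[ 21.8 -17.1 111.5]
[ 17.5  16.4 111.6]
[-15.7  12.4 111.6]
[-12.  -21.1 111.6]
[ 0.00289534 -0.00234557  0.1115739 ] 6.837642687190006 6.717950679312352
```

Request:
drive_tool:
  rows:
    - [[0, 0, 6.8, 0.003, -0.0023, 0.04, 100], [0, 0, 6.8, 0.003, -0.0023, 0.08, 100], [0, 0, 6.8, 0.003, -0.0023, 0.11, 100], [0, 0, 6.8, 0.003, -0.0023, 0.1205, 100], [0, 0, 6.8, 0.003, -0.0023, 0.1205, 100], [0, 0, 6.8, 0.003, -0.0023, 0.1205, 0], [0, 0, 6.8, 0.003, -0.0023, 0.1205, 0], [0, 0, 6.8, 0.003, -0.0023, 0.1205, 0], [0, 0, 6.8, 0.003, -0.0023, 0.1205, 0], [0, 0, 6.8, 0.003, -0.0023, 0.1205, 0], [0, 0, 6.8, 0.003, -0.0023, 0.1205, 0], [0, 0, 6.8, 0.003, -0.0023, 0.1205, 0]]

```text
t: 9.35
ee_pos: [0.4485, 0.2523, 0.0482]
eef_rot: [[0.977, -0.211, 0.001], [-0.211, -0.977, 0.001], [0.001, -0.001, -1.0]]
wrist_force: [-0.9, -1.5, 7.3]
width: 0.0341
finger_force: 59.5
```

Run:
```python
from h import *
s=arm.observe();R=s['eef_rot'];p=s['ee_pos'];print(p)
c=np.array([.5342,.0491]);th=np.radians(-5.39);X=np.array([np.cos(th),np.sin(th)])
t=c+(.0445)*X;print(t,R.T@(np.array([*t,.17])-p), 'yaw now',np.degrees(np.arctan2(R[1,0],R[0,0])))
```

```text
[0.44854713 0.25230733 0.04822288]
[0.57850324 0.04491991] [ 0.17092347  0.17519181 -0.12174069] yaw now -12.186725634667328
```

Request:
drive_tool:
  rows:
    - [[0, 0, 0, 0, 0, -0.05, 0], [0, 0, 0, 0, 0, -0.1, 0], [0, 0, -2, 0.03, 0.03, -0.12, 0], [0, 0, -4, 0.07, 0.07, -0.122, 0], [0, 0, -6.8, 0.11, 0.11, -0.122, 0], [0, 0, -6.8, 0.14, 0.145, -0.122, 0], [0, 0, -6.8, 0.171, 0.175, -0.122, 0], [0, 0, -6.8, 0.171, 0.175, -0.122, 0], [0, 0, -6.8, 0.171, 0.175, -0.122, 0], [0, 0, -6.8, 0.171, 0.175, -0.122, 0]]

```text
t: 10.6
ee_pos: [0.5776, 0.0458, 0.1693]
eef_rot: [[0.996, -0.093, -0.0], [-0.093, -0.996, 0.0], [-0.001, -0.0, -1.0]]
wrist_force: [-0.0, 0.7, -1.7]
width: 0.0339
finger_force: 60.4
```

Run:
```python
from h import *
import pickle
s=arm.observe();R=s['eef_rot'];p=s['ee_pos'];print(s['t'],p,R.round(3).tolist(),s['width'])
w=arm.camera_info('wrist');pickle.dump((w,R,p),open('w.pkl','wb'))
snap('wrist','i.png',(130,130,430,350),2.6)
c=np.array([.5342,.0491]);th=np.radians(-5.39);X=np.array([np.cos(th),np.sin(th)])
print(R.T@(np.array([*(c+.0445*X),.17])-p),proj(w,p+[0,0,.007]))
```

```text
10.6 [0.57757734 0.04583237 0.16928168] [[0.996, -0.093, -0.0], [-0.093, -0.996, 0.0], [-0.001, -0.0, -1.0]] 0.03391656012875487
[ 0.00100643  0.00082229 -0.0007189 ] [279.8 299.6]
```

View pics/i.png

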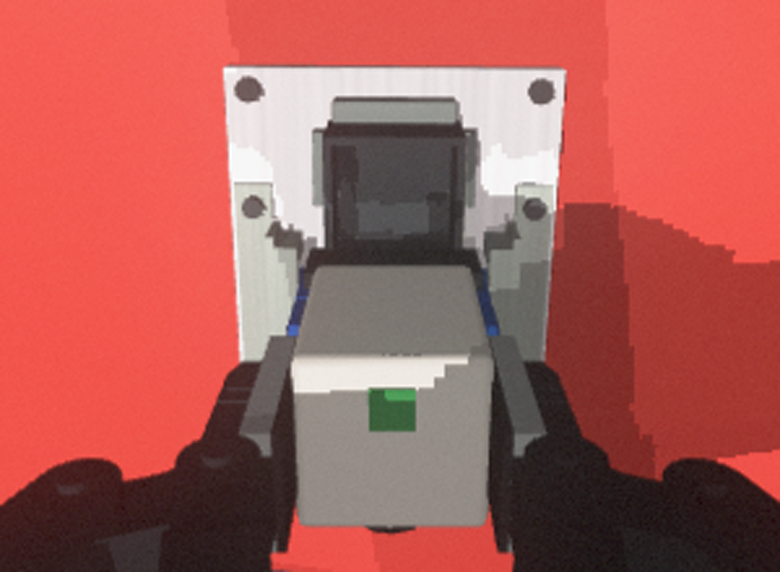

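Picture i shows the relay gripped square, its top corners at (293,356), (491,356), (487,525) and (299,525). The far pocket's outer corners are at (325,125) and (468,125).

Run:
```python
from h import *
import pickle
w,R,p=pickle.load(open('w.pkl','rb'))
f=lambda u,v,z:((R.T@(at(w,130+u/2.6,130+v/2.6,z)-p))*1e3).round(1)
T=[f(*q,.176) for q in((293,356),(491,356),(487,525),(299,525))]
print(T,sum(T)/4)
print('far',f(325,123,.038),f(468,123,.038),'pocket floor edge/dock',[f(*q,.008) for q in((224,67),(566,69))])
```

```text
[array([ 16.3, -16.2,  -6.7]), array([16.3, 17. , -6.7]), array([-17.8,  17.7,  -6.7]), array([-17.8, -16.4,  -6.7])] [-0.75   0.525 -6.7  ]
far [ 29.3 -21.6 131.3] [ 29.3  25.5 131.3] pocket floor edge/dock [array([ 43.9, -60. , 161.3]), array([ 43.2,  63.1, 161.3])]
```

Request:
drive_tool:
  rows:
    - [[0, 0, 0, 0.0015, 0.0008, 0.03, 0], [0, 0, 0, 0.0015, 0.0008, 0.06, 0], [0, 0, 0, 0.0015, 0.0008, 0.08, 0], [0, 0, 0, 0.0015, 0.0008, 0.095, 0], [0, 0, 0, 0.0015, 0.0008, 0.104, 0], [0, 0, 0, 0.0015, 0.0008, 0.107, 0], [0, 0, 0, 0.0015, 0.0008, 0.108, 0], [0, 0, 0, 0.0015, 0.0008, 0.1085, 0], [0, 0, 0, 0.0015, 0.0008, 0.109, 0]]

```text
t: 11.78
ee_pos: [0.58, 0.0439, 0.0607]
eef_rot: [[0.996, -0.094, 0.001], [-0.094, -0.996, 0.0], [0.001, -0.0, -1.0]]
wrist_force: [0.8, 0.3, -1.7]
width: 0.0339
finger_force: 60.4
```

Request:
drive_tool:
  rows:
    - [[0, 0, 0, 0, 0, 0.0005, 0], [0, 0, 0, 0, 0, 0.001, 0], [0, 0, 0, 0, 0, 0.001, 0]]

```text
t: 12.15
ee_pos: [0.58, 0.0439, 0.0603]
eef_rot: [[0.996, -0.094, 0.001], [-0.094, -0.996, 0.0], [0.001, -0.0, -1.0]]
wrist_force: [-3.7, -0.7, 10.8]
width: 0.0336
finger_force: 61.8
```

Contact at 10.8 N. I release, lift and move above the cassette's centre.

Request:
drive_tool:
  rows:
    - [[0, 0, 0, 0, 0, -0.0005, 60], [0, 0, 0, 0, 0, -0.0005, 60], [0, 0, 0, 0, 0, -0.0005, 60], [0, 0, 0, 0, 0, -0.02, 60], [0, 0, 0, 0, 0, -0.06, 100], [0, 0, 0, -0.02, 0, -0.11, 100], [0, 0, 0, -0.045, 0, -0.11, 100], [0, 0, 0, -0.045, 0, -0.11, 100], [0, 0, 0, -0.045, 0, -0.11, 100]]

```text
t: 13.28
ee_pos: [0.5356, 0.0482, 0.1699]
eef_rot: [[0.996, -0.094, 0.001], [-0.094, -0.996, 0.0], [0.001, -0.0, -1.0]]
wrist_force: [-0.7, -0.1, 0.8]
width: 0.0855
finger_force: 0.0
```

Run:
```python
from h import *
import pickle
s=arm.observe();R=s['eef_rot'];p=s['ee_pos'];print(s['t'],p,R.round(3).tolist(),s['width'])
w=arm.camera_info('wrist');pickle.dump((w,R,p),open('w.pkl','wb'))
snap('wrist','j.png',(150,90,410,290),3)
print(R.T@(np.array([.5342-.0005,.0491,.17])-p))
```

```text
13.275 [0.53561372 0.04820509 0.16985137] [[0.996, -0.094, 0.001], [-0.094, -0.996, 0.0], [0.001, -0.0, -1.0]] 0.08550828584453513
[-0.00198919 -0.00071112 -0.00015073]
```

View pics/j.png

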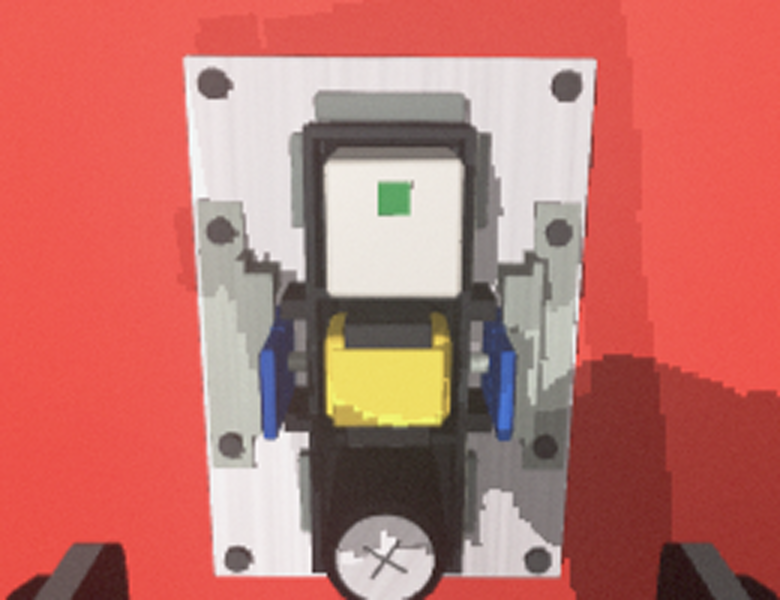

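Both parts stand in their pockets: the relay at (395,225), the capacitor's top at (385,558). The blue pads' outer top edges are at about (263,394) and (514,394).

Run:
```python
from h import *
import pickle
w,R,p=pickle.load(open('w.pkl','rb'))
f=lambda u,v,z:((R.T@(at(w,150+u/3,90+v/3,z)-p))*1e3).round(1)
print([f(*q,.064) for q in((262,350),(264,438),(515,350),(512,438))],'dock',[f(*q,.008) for q in((183,57),(596,59),(560,577),(216,576))])
```

```text
[array([ 10.6, -34.1, 105.9]), array([-14.5, -34.6, 105.8]), array([ 10.6,  33. , 105.9]), array([-14.4,  33.3, 105.8])] dock [array([ 85.3, -62. , 162. ]), array([ 84.7,  61.3, 161.9]), array([-90.4,  60.5, 161.7]), array([-90.1, -62.5, 161.8])]
```

Request:
drive_tool:
  rows:
    - [[0, 0, 0.2, -0.0022, -0.0006, 0.04, 100], [0, 0, 0.2, -0.0022, -0.0006, 0.08, 100], [0, 0, 0.2, -0.0022, -0.0006, 0.11, 100], [0, 0, 0.2, -0.0022, -0.0006, 0.12, 100], [0, 0, 0.2, -0.0022, -0.0006, 0.1255, 100], [0, 0, 0.2, -0.0022, -0.0006, 0.1255, 100], [0, 0, 0.2, -0.0022, -0.0006, 0.1255, 78], [0, 0, 0.2, -0.0022, -0.0006, 0.1255, 78], [0, 0, 0.2, -0.0022, -0.0006, 0.1255, 50], [0, 0, 0.2, -0.0022, -0.0006, 0.1255, 50], [0, 0, 0.2, -0.0022, -0.0006, 0.1255, 50], [0, 0, 0.2, -0.0022, -0.0006, 0.1255, 50]]

```text
t: 14.82
ee_pos: [0.5339, 0.0495, 0.0463]
eef_rot: [[0.995, -0.098, 0.003], [-0.098, -0.995, 0.001], [0.003, -0.001, -1.0]]
wrist_force: [-5.1, 3.1, 26.8]
width: 0.0521
finger_force: 57.9
```

Pinched: the width reads 52 mm at 58 N. I lift gently at first.

Request:
drive_tool:
  rows:
    - [[0, 0, 0, 0, 0, -0.002, 0], [0, 0, 0, 0, 0, -0.004, 0], [0, 0, 0, 0, 0, -0.006, 0], [0, 0, 0, 0, 0, -0.008, 0], [0, 0, 0, 0, 0, -0.01, 0], [0, 0, 0, 0, 0, -0.01, 0]]

```text
t: 15.58
ee_pos: [0.5329, 0.049, 0.0539]
eef_rot: [[0.995, -0.098, 0.0], [-0.098, -0.995, 0.0], [0.0, -0.0, -1.0]]
wrist_force: [3.6, 1.9, -6.6]
width: 0.0514
finger_force: 64.4
```

Request:
drive_tool:
  rows:
    - [[0, 0, 0, 0, 0, -0.006, 0], [0, 0, 0, 0, 0, -0.016, 0], [0, 0, 0, 0, 0, -0.03, 0], [0, 0, 0, 0, 0, -0.046, 0], [0, 0, 0, 0, 0, -0.062, 0], [0, 0, 0, 0, 0, -0.078, 0], [0, 0, 0, 0, 0, -0.094, 0], [0, 0, 0, 0, 0, -0.106, 0], [0, 0, 0, 0, 0, -0.113, 0], [0, 0, 0, 0, 0, -0.117, 0], [0, 0, 0, 0, 0, -0.117, 0], [0, 0, 0, 0, 0, -0.117, 0]]

```text
t: 17.08
ee_pos: [0.5325, 0.049, 0.1703]
eef_rot: [[0.995, -0.098, -0.001], [-0.098, -0.995, -0.0], [-0.001, 0.0, -1.0]]
wrist_force: [0.4, -0.4, -5.6]
width: 0.0512
finger_force: 66.0
```

Run:
```python
from h import *
s=arm.observe();p=s['ee_pos'];print(s['t'],p,s['wrist_force'],s['ft_torque'],s['width'],s['finger_force'])
a=arm.get_image('side')[:,:,::-1];b=arm.get_image('wrist')[:,:,::-1]
w=arm.camera_info('side');u,v=proj(w,p).astype(int);print(u,v)
A=cv2.resize(a[max(v-80,0):v+80,u-90:u+90],(450,400),interpolation=cv2.INTER_CUBIC)
B=cv2.resize(b[100:420,140:420],(350,400))
cv2.imwrite('pics/k.png',np.hstack([A,B]))
```

```text
17.075 [0.53245491 0.04895837 0.17031573] [ 0.42113323 -0.38669167 -5.57758339] [-0.00268097  0.04338533  0.01502313] 0.051218810798619535 66.02009005844593
252 192
```

View pics/k.png

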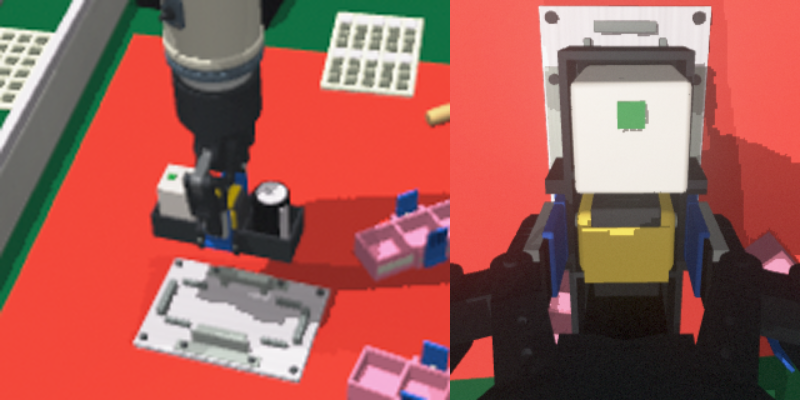

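The cassette is out of the dock, with the relay, transformer and capacitor all in it. I run a numeric check of level and height before handing in.

Run:
```python
from h import *
s=arm.observe();R=s['eef_rot'];p=s['ee_pos'];w=arm.camera_info('wrist')
for tilt in(-4,-2,0,2,4):
  t=np.radians(tilt)
  x,z=.069,.030-.045   # from pad centre
  o=[x*np.cos(t)-z*np.sin(t), z*np.cos(t)+x*np.sin(t)]
  base=p+np.array([0,0,.169-.1703+.008]) # pad centre z ~ .177 (45+132)
  print(tilt,[proj(w,base+R@np.array([o[0],y,-o[1]])) for y in(-.024,.024)])
```

```text
-4 [array([226. , 142.5]), array([333.5, 142.5])]
-2 [array([225. , 141.4]), array([334.5, 141.4])]
0 [array([224. , 140.5]), array([335.5, 140.5])]
2 [array([222.9, 139.8]), array([336.5, 139.8])]
4 [array([221.8, 139.2]), array([337.6, 139.2])]
```

```bash
python3 -c "
from cell import arm
print(arm.finish_job())"
```

```text
the job is handed in; nothing more can be done
None
```

I set the capacitor and the relay in the end compartments, then unlatched the cassette and lifted it about 13 cm above the bench. It is level to within about 2° by the camera and still held by its pinched catches with all three parts in it; I handed the job in at about 17 s.

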